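Scrape the board clear and show the scraper to the camera

ROBOT

A 6-joint arm with a two-finger parallel gripper is mounted at the origin on the work surface. World frame = base frame: x ahead of the robot, y to its left, z up, the work surface at z = 0. Lengths are in m, angles in rad, forces in N, time in s.
With the tool pointing down it reaches from about 0.275 to 0.825 m from the base axis. Payload 4.9 kg.
Tool frame: the origin (TCP) lies midway between the tips of the shut fingers; the grasp point (between the pads) lies 19 mm behind it (bot.grip_depth is the distance from the TCP to the grasp point, in m); z points along the fingers, y is the line along which they close (so a half turn about z gives the same grasp; the last joint's range is limited). The gripper opens to 85 mm and grips with 20 to 120 N. Pads are 22 mm wide; open, the fingers measure 114 mm over their backs; the gripper's body (76 mm by 85 mm) begins 54 mm behind the grasp point. The pads swing forward as they close: fully open they stand 13 mm farther back than shut.
Start: joints at [-1.291, 0.326, -0.193, 1.052, 0, 1.437], TCP at [0.221, -0.504, 0.231] pointing down, gripper open.
Joint ranges: [-2.65, 2.65], [-0.97, 1.79], [-1.3, 1.35], [-1.93, 2.1], [-1.47, 1.37], [-3.14, 3.14]. Speed limits (rad/s): [2.57, 2.57, 3.14, 3.14, 3.14, 3.14].

INTERFACE

Orientations are given as a unit quaternion [w, x, y, z].
In Python, from cell import bot gives the robot as it stands. Calls block until the motion is done:
- bot.move_pose(position, orientation): joint-space move of the TCP to a pose.
- bot.move_linear(position, speed=0.15, rotation=None, until_force=None): straight line of the TCP; rotation=None keeps the orientation; speed is the mean speed in m/s. With until_force (N) it stops when the force on the tool has changed by that much, and returns True; else False.
- bot.goto_joints(angles): joint-space move.
- bot.set_gripper(opening, grasp_force=None): opening from 0.0 (shut) to 1.0 (fully open); grasp_force is the grip in N (None keeps the last); returns when the fingers have stopped.
- bot.wait(seconds).
- bot.solve_ik(position, orientation): joint angles nearest the present ones, or None.
- bot.camera(name): name is "scene" or "top" or "wrist"; returns the picture (480x640x3 uint8, red, green, blue); there is no depth.
- bot.calibration(name): a dict with "mtx" (3x3 intrinsics, pixels), "extrinsics" (4x4, takes a point from world to camera coordinates); the wrist camera has in their place "hand_eye" (4x4, takes a point from camera to tool coordinates, whose origin is the TCP and whose axes are the flange's). Camera axes: x right, y down, z forward; pixel columns grow to the right and rows downward; lengths in m; the calibration is good to about 2 mm. The wrist camera is an equidistant fisheye: a pixel r from the principal point sees the ray r / f radians off the axis. A picture is of the moment at which its call begins: read the wrist's pose just before it. calibration takes no time and is no camera call.
A pose or a line that the arm cannot do raises bot.PlanningError and nothing moves.
- bot.close_job(): hands the job in; it is judged then, once.
Trained networks look in the newest picture that a camera, given by its name, has taken for a name from the list of things; names that differ only in an ending like _2 or _b are one class to them, and where a whole thing is asked for, a point or a joint stands for the part that bears it (a point fixed in the world has none). Each returns a list of dicts, best first, with "confidence" (0 to 1); they miss things now and then, are a little off and sometimes report something else, mostly with a low value. They report only what shows in the picture. A call takes as long as a camera call.
- bot.search_frame(camera, thing): "bbox" ([left, top, width, height] in pixels, round what is visible of it).
Readings, each from a call of its own:
- bot.read_clock(): time.
- bot.read_joint_positions(): joint angles.
- bot.read_joint_vel(): joint speeds.
- bot.read_joint_efforts(): joint torques, N m.
- bot.read_position(): TCP position.
- bot.read_tool_rot(): TCP orientation.
- bot.read_ft_force(): force on the tool from outside, world axes, zero at the start.
- bot.read_moment(): the same for the moment, N m.
- bot.read_gripper_width(): opening from 0.0 (shut) to 1.0 (fully open).
- bot.read_finger_force(): force on a finger pad.
Only numpy, scipy, OpenCV 4.12 (cv2) and the standard library are available. Lean on these libraries where they do the work, as an engineer would, in place of code of your own. Each camera call takes 0.05 s, during which the arm holds its last target. There are 200 camera calls.

TASK

Take the dough scraper out of its wooden rest and use it, not the fingers, to sweep the three bits of cheese rind off the chopping board into the baking tin at the board's edge. Then hold the scraper up to the camera on the tripod so that a colleague can check the blade: blade hanging straight down, its flat face square on to the lens, the middle of the blade level with the lens and 15 cm straight in front of it. Finish while still holding it there, without touching the camera, and leave the pepper mill, sauce bottle, onion and garlic where they are.

Things in the scene. Friction and masses are not known exactly. Their poses are not given: they have to be found in the camera images.
- scraper: dough scraper, loose, about 160 g: flat steel blade 140 (x) x 3 mm (y), dark wooden handle bar on top 125 (x) x 22 (y) x 34 mm high, 84 to 118 mm above the lower edge; grip it across the 22 mm from above. It starts upright, blade down, in the rest's slot, leaning up to 4 degrees. Origin: middle of the blade's lower edge; z towards the handle, y normal to the blade; both faces alike
- blade_mid (a point): middle of the scraper's steel blade, 42 mm above its lower edge, on the centre line; axes as the scraper's
- rest: wooden block 180 mm (x) by 70 mm (y) by 48 mm high, fixed; a slot 6 mm wide and 40 mm deep along its x holds the scraper's blade (slot floor 8 mm above the worktop). Origin: centre of the underside, z up
- board: cream chopping board 220 mm (x) by 280 mm (y), 30 mm thick, fixed, its top 30 mm above the worktop. Origin: centre of its underside, z up; the baking tin stands along its -y edge
- tin: dark shallow baking tin, fixed, 240 mm (x) by 140 mm (y), rim 22 mm high (8 mm below the board's top), walls and floor 3 mm; it stands 2 mm from the board's -y edge, parallel to the board (same axes). Origin: centre of its underside, z up
- rind1: leftover chunk of hard cheese rind (pale yellow with a brown skin along one side), a block 30 x 22 x 14 mm, 12 g, loose, lying flat on the chopping board at the start at any yaw. Origin: centre of its underside, z up
- rind2: leftover chunk of hard cheese rind (pale yellow with a brown skin along one side), a block 30 x 22 x 14 mm, 12 g, loose, lying flat on the chopping board at the start at any yaw. Origin: centre of its underside, z up
- rind3: leftover chunk of hard cheese rind (pale yellow with a brown skin along one side), a block 30 x 22 x 14 mm, 12 g, loose, lying flat on the chopping board at the start at any yaw. Origin: centre of its underside, z up
- cam: grey compact camera 105 mm wide on a small black tripod, fixed, top of the camera 213 mm above the worktop (shutter button to 218 mm), legs within 60 mm of its axis. Origin: on the worktop under the tripod's middle; z up; the lens barrel (27 mm radius) points along the body's own -x
- lens (a point): centre of the front of the camera's lens, 180 mm above the worktop, 50 mm in front (-x of the camera) of the tripod's axis; axes as the camera's: it looks level along -x
- spot (a point): point in the empty air 150 mm straight in front of the lens, level with it (180 mm above the worktop), where the middle of the blade is to be shown; axes as the camera's
- mill: grey pepper mill with a black cap standing upright beyond the board, 58 mm across, 150 mm tall, loose, to be left alone. Origin: centre of the underside
- sauce: brown sauce bottle standing upright beyond the board, 58 mm across, 170 mm tall, loose, to be left alone. Origin: centre of the underside
- onion: brown onion beyond the board, 78 mm across, 90 mm tall with its stalk, loose, to be left alone. Origin: centre of the underside
- garlic: white garlic bulb beyond the board, 58 mm across, 61 mm tall, loose, to be left alone. Origin: centre of the underside

How it is judged:
By the outcome, as a careful person would: the job done as asked, in the order asked, and still so for the second after the job is handed in, while the arm keeps its last pose, push and grip.
It also fails if it takes over 45 s, if anything falls off the work surface, if the arm or the gripper's body presses on something with over 40 N, if the wrist force passes 120 N, or if a joint passes its speed limit or range.

## Working session

There is one attempt and no reset: what is moved stays moved. The work goes in short steps, each a Python script; the robot and the scene stay as the last script left them, time stands still between calls to the robot, and variables do not carry over. Pictures are saved under pics/ and viewed, at most 10 in all, crops included, and the job is handed in when it is done.

```bash
mkdir -p pics; ls; python3 - <<'E'
from cell import bot
import cv2,numpy as np
np.set_printoptions(precision=4,suppress=True)
for c in ["scene","top"]:
    im=bot.camera(c); cv2.imwrite(f"pics/{c}0.png",im[:,:,::-1])
    k=bot.calibration(c); print(c,k["mtx"].tolist(),k["extrinsics"].tolist())
    for t in ["scraper","rest","board","tin","rind1","cam","mill","sauce","onion","garlic"]:
        print(t,[(np.round(d["bbox"]).tolist(),round(d["confidence"],2)) for d in bot.search_frame(c,t)][:4])
print(bot.read_clock())
E
```

```text
pics
scene [[583.8503375589484, 0.0, 314.621905849675], [0.0, 583.8503375589484, 236.74144402903084], [0.0, 0.0, 1.0]] [[0.8566863951186658, 0.5156934398555042, -0.012194117786155931, -0.5187086005494178], [0.4242411931622065, -0.7178167963958035, -0.5520493246408087, -0.1777571519507138], [-0.29344135775805813, 0.46775989877506907, -0.833722283890172, 1.6126231576561505], [0.0, 0.0, 0.0, 1.0]]
scraper [([141.0, 332.0, 60.0, 46.0], 0.69)]
rest [([135.0, 346.0, 84.0, 55.0], 0.88), ([386.0, 240.0, 27.0, 34.0], 0.45)]
board [([215.0, 183.0, 129.0, 113.0], 0.71)]
tin [([174.0, 255.0, 119.0, 94.0], 0.78)]
rind1 [([262.0, 245.0, 16.0, 13.0], 0.69), ([275.0, 223.0, 11.0, 16.0], 0.69), ([273.0, 202.0, 14.0, 13.0], 0.41)]
cam [([373.0, 78.0, 40.0, 75.0], 0.8), ([214.0, 181.0, 131.0, 114.0], 0.22)]
mill [([334.0, 300.0, 33.0, 52.0], 0.81)]
sauce [([353.0, 262.0, 31.0, 52.0], 0.83)]
onion [([386.0, 240.0, 29.0, 34.0], 0.6)]
garlic [([401.0, 217.0, 24.0, 26.0], 0.63), ([141.0, 332.0, 64.0, 50.0], 0.43)]
top [[611.9269746596776, 0.0, 314.7882166414589], [0.0, 611.9269746596776, 234.77011004826446
[... 392 characters left out ...]
[470.0, 265.0, 42.0, 81.0], 0.66), ([260.0, 159.0, 34.0, 30.0], 0.53)]
board [([83.0, 239.0, 72.0, 54.0], 0.65), ([250.0, 256.0, 122.0, 94.0], 0.57)]
tin [([372.0, 245.0, 65.0, 111.0], 0.84)]
rind1 [([277.0, 312.0, 17.0, 17.0], 0.72), ([303.0, 293.0, 15.0, 11.0], 0.51), ([335.0, 287.0, 11.0, 15.0], 0.45), ([221.0, 167.0, 24.0, 29.0], 0.18)]
cam [([82.0, 239.0, 73.0, 54.0], 0.8), ([468.0, 266.0, 46.0, 79.0], 0.23)]
mill [([367.0, 158.0, 35.0, 38.0], 0.68)]
sauce [([318.0, 162.0, 31.0, 35.0], 0.78), ([491.0, 274.0, 16.0, 66.0], 0.3)]
onion [([262.0, 161.0, 34.0, 29.0], 0.87), ([282.0, 315.0, 10.0, 12.0], 0.57), ([223.0, 170.0, 26.0, 24.0], 0.54)]
garlic [([222.0, 167.0, 24.0, 26.0], 0.58)]
1.1
```

View pics/top0.png

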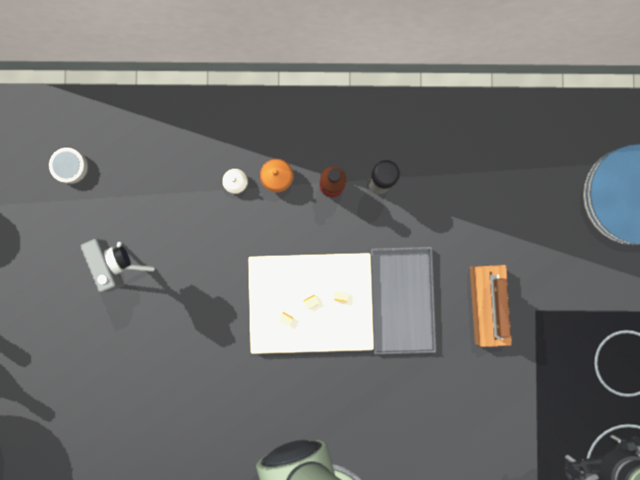

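View pics/scene0.png

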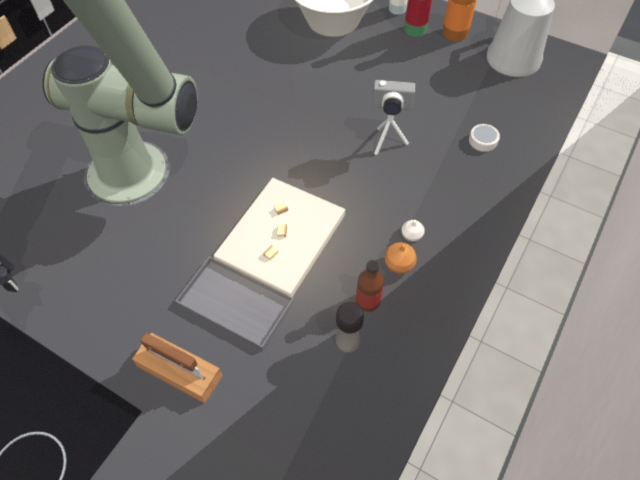

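The top view shows the board at cols 248–373, rows 253–353, with the rinds at (289,319), (311,301) and (342,297). The tin is right of the board, the rest is at (491,306) with the brown handle at about (502,307), and the camera is at (98,265) with its lens at (118,259) facing right. The scene view agrees. Next I measure by segmentation.

```bash
cat > h.py <<'E'
import cv2,numpy as np
from cell import bot
np.set_printoptions(precision=4,suppress=True)
def ray(c,uv):
    k=bot.calibration(c);E=k["extrinsics"];R,t=E[:3,:3],E[:3,3]
    d=np.linalg.inv(k["mtx"])@np.array([uv[0],uv[1],1.]);return -R.T@t,R.T@d
def at(c,uv,z):
    o,d=ray(c,uv);return o+d*(z-o[2])/d[2]
def proj(c,p):
    k=bot.calibration(c);E=k["extrinsics"];q=k["mtx"]@(E[:3,:3]@np.asarray(p)+E[:3,3]);return q[:2]/q[2]
def rect(c,m,z,name):
    n,l,s,ce=cv2.connectedComponentsWithStats(m.astype(np.uint8))
    for i in range(1,n):
        if s[i,4]<25: continue
        ys,xs=np.nonzero(l==i)
        P=np.array([at(c,(x,y),z)[:2] for x,y in zip(xs,ys)],np.float32)
        (cx,cy),(w,h),a=cv2.minAreaRect(P*1000)
        print(name,s[i],"c",np.round([cx,cy],1),"wh",np.round([w,h],1),"ang",round(a,1),"mean",P.mean(0)*1000)
E
python3 - <<'E'
from h import *
im=cv2.imread("pics/top0.png");hsv=cv2.cvtColor(im,cv2.COLOR_BGR2HSV);H,S,V=[hsv[:,:,i].astype(int) for i in range(3)]
box=lambda a,b,c,d:np.pad(np.ones((d-c,b-a),bool),((c,480-d),(a,640-b)))
print(ray("top",(315,235))[0])
rect("top",box(235,380,240,365)&(V>150),.03,"board")
rect("top",box(235,380,240,365)&(V>120)&(S>75),.044,"rind")
r=box(455,525,255,355)
rect("top",r&(S>100)&(V>60),.048,"rest+handle")
rect("top",r&(S>100)&(V>150),.048,"rest")
rect("top",r&(S>80)&(V>50)&(V<=150),.126,"handle")
rect("top",box(70,115,230,300)&(V>90),.213,"cam")
def up(x0,x1,y0,y1):return cv2.resize(im[y0:y1,x0:x1],None,fx=8,fy=8,interpolation=cv2.INTER_CUBIC)
a=up(460,520,260,350);b=up(75,120+15,230,300)
s=cv2.imread("pics/scene0.png");
c=cv2.resize(s[70:160,365:425],None,fx=6,fy=6,interpolation=cv2.INTER_CUBIC)
out=np.zeros((600,800,3),np.uint8)
out[:540,:360]=cv2.resize(a,(360,540));out[:400,370:700+13]=cv2.resize(b,(343,400));cv2.imwrite("pics/crop1.png",out)
cv2.imwrite("pics/crop2.png",c)
E
```

```text
[0.5671 0.028  1.4324]Traceback (most recent call last):
  File "<stdin>", line 5, in <module>
  File "h.py", line 16, in rect
    P=np.array([at(c,(x,y),z)[:2] for x,y in zip(xs,ys)],np.float32)
                ~~^^^^^^^^^^^
  File "h.py", line 8, in at
    o,d=ray(c,uv);return o+d*(z-o[2])/d[2]
        ~~~^^^^^^
  File "h.py", line 5, in ray
    k=bot.calibration(c);E=k["extrinsics"];R,t=E[:3,:3],E[:3,3]
ValueError: time passes only in moves, steps and waits
```

```bash
sed -i 's/^def ray/K={c:bot.calibration(c) for c in ("scene","top","wrist")}\ndef ray/; s/k=bot.calibration(c)/k=K[c]/' h.py
cat > seg.py <<'E'
from h import *
im=cv2.imread("pics/top0.png");hsv=cv2.cvtColor(im,cv2.COLOR_BGR2HSV);H,S,V=[hsv[:,:,i].astype(int) for i in range(3)]
box=lambda a,b,c,d:np.pad(np.ones((d-c,b-a),bool),((c,480-d),(a,640-b)))
rect("top",box(235,380,240,365)&(V>150),.03,"board")
rect("top",box(235,380,240,365)&(V>120)&(S>75),.044,"rind")
r=box(455,525,255,355)
rect("top",r&(S>100)&(V>60),.048,"rest+handle")
rect("top",r&(S>100)&(V>150),.048,"rest")
rect("top",r&(S>80)&(V>50)&(V<=150),.126,"handle")
rect("top",box(70,115,230,300)&(V>90),.213,"cam")
def up(x0,x1,y0,y1):return cv2.resize(im[y0:y1,x0:x1],None,fx=8,fy=8,interpolation=cv2.INTER_CUBIC)
a=up(460,520,260,350);b=up(75,135,230,300)
out=np.zeros((600,800,3),np.uint8)
out[:540,:360]=cv2.resize(a,(360,540));out[:400,370:713]=cv2.resize(b,(343,400));cv2.imwrite("pics/crop1.png",out)
E
python3 seg.py
```

```text
board [  248   253   126   101 12111] c [486.6  35.6] wh [222.5 282.3] ang 2.0 mean [486.1112  35.6386]
rind [335 298  12   4  28] c [493.7 -32.8] wh [25.5  5.4] ang 82.2 mean [493.8654 -32.4436]
rind [283 312  10   8  28] c [458.3  86.3] wh [25.4  5. ] ang 60.7 mean [458.2916  86.458 ]
rest+handle [ 470  265   42   82 2591] c [ 483.  -370.4] wh [181.9  82.2] ang 3.5 mean [ 483.0553 -369.0655]
rest [ 470  265   41   82 2284] c [ 483.1 -371.1] wh [181.8  81.3] ang 3.7 mean [ 483.8418 -367.4492]
handle [494 279   8  58 203] c [ 483.7 -362.7] wh [120.9   8.5] ang 3.7 mean [ 486.904  -362.2278]
handle [506 284   4  41  63] c [ 491.3 -384.8] wh [84.7  3.5] ang 3.2 mean [ 492.3655 -384.5468]
handle [473 312   2  25  25] c [ 448.6 -312. ] wh [50.6  2. ] ang 3.7 mean [ 448.6099 -311.9467]
cam [  70  230   45   70 3044] c [570.1 469.2] wh [138.6  87.7] ang 1.3 mean [569.1362 469.9997]
```

View pics/crop1.png

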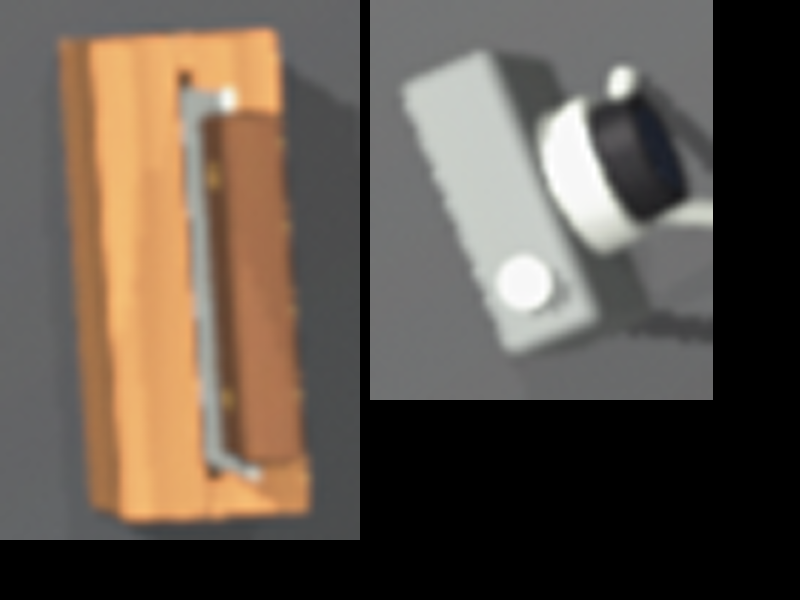

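The crop shows the rest's top face and slot, with the blade and handle leaning right, and the camera's top face as a tilted rectangle with corners at crop (404,88), (484,50), (597,318) and (512,355).

```bash
python3 - <<'E'
from h import *
f=lambda q:(460+q[0]/6-.5,260+q[1]/6-.5)
g=lambda q:(75+(q[0]-370)/5.717-.5,230+q[1]/5.717-.5)
A=lambda n,L,m,z:print(n,np.array([at("top",m(q),z)[:2]*1000 for q in L]).round(1).tolist())
A("rest",[(90,38),(278,30),(310,514),(122,520)],f,.048)
A("slot ends",[(185,75),(215,478)],f,.048)
A("handle top",[(222,112),(282,115),(302,460),(240,460)],f,.126)
A("cam top",[(404,88),(484,50),(597,318),(512,355)],g,.213)
A("lens front rim top/bottom pts",[(622,92),(690,195),(640,222)],g,.190)
i=lambda q:q
A("rind c",[(289,319),(311.5,301),(342,297)],i,.04)
A("tin corners",[(373,248),(432,247),(435,352),(375,353)],i,.022)
bot_im=cv2.imread("pics/scene0.png")
E
```

```text
rest [[572.2, -335.4], [575.6, -406.3], [394.8, -416.3], [392.2, -345.9]]
slot ends [[558.5, -371.1], [407.9, -380.9]]
handle top [[545.9, -361.6], [545.0, -382.9], [423.4, -388.7], [423.3, -366.8]]
cam top [[608.8, 493.1], [622.2, 465.5], [529.2, 424.0], [516.3, 453.2]]
lens front rim top/bottom pts [[608.6, 424.4], [572.2, 399.5], [562.5, 417.0]]
rind c [[449.7, 83.2], [490.5, 32.6], [500.0, -36.5]]
tin corners [[612.0, -108.4], [615.1, -244.5], [375.1, -250.3], [372.1, -113.2]]
```

```bash
cat >> h.py <<'E'
from scipy.spatial.transform import Rotation as Rt
def quat(yaw,s=1):  # tool down, tool y along s*(-sin,cos) (scraper y), yaw in deg
    a=np.radians(yaw);y=s*np.array([-np.sin(a),np.cos(a),0]);z=np.array([0,0,-1.]);x=np.cross(y,z)
    q=Rt.from_matrix(np.c_[x,y,z]).as_quat();return [float(v) for v in q[[3,0,1,2]]]
E
python3 - <<'E'
from h import *
print(bot.read_clock())
for s in (1,-1):
    for p,y in (([.484,-.376,.2],3.3),([.48,.14,.12],1.7),([.52,.29,.22],23.6)):
        print(s,bot.solve_ik(p,quat(y,s)))
E
```

```text
1.1
1 [-0.7808  0.4632 -0.0668  1.0408  0.     -0.8384]
1 [ 0.1361  0.3437 -0.4815  0.7457  0.      0.1064]
1 [ 0.3848  0.4176 -0.0861  1.0671  0.     -0.0271]
-1 [-0.7808  0.4632 -0.0668  1.0408  0.      2.3031]
-1 [ 0.1361  0.3437 -0.4815  0.7457  0.     -3.0352]
-1 [ 0.3848  0.4176 -0.0861  1.0671  0.      3.1145]
```

```bash
python3 - <<'E'
from h import *
q=quat(3.3)
bot.move_pose([.484,-.376,.21],q)
bot.move_linear([.484,-.376,.091],speed=.12,until_force=8)
print(bot.read_position(),bot.grip_depth)
bot.set_gripper(0.0,60)
print("w",bot.read_gripper_width(),bot.read_finger_force(),bot.read_ft_force(),bot.read_moment())
p=bot.read_position();print(p)
bot.move_linear([p[0],p[1],.21],speed=.12)
print("w",bot.read_gripper_width(),bot.read_finger_force(),bot.read_ft_force(),bot.read_clock())
cv2.imwrite("pics/w1.png",bot.camera("wrist")[:,:,::-1])
E
```

```text
[ 0.4845 -0.3765  0.0918] 0.0187
w 0.24786483628154962 59.17359173297882 [ 0.5904 -1.3266  0.972 ] [-0.1867 -0.0922  0.0149]
[ 0.4844 -0.3765  0.0914]
w 0.2456353809977521 59.10452127456665 [-1.2854  0.1541 -1.2363] 5.9417
```

View pics/w1.png

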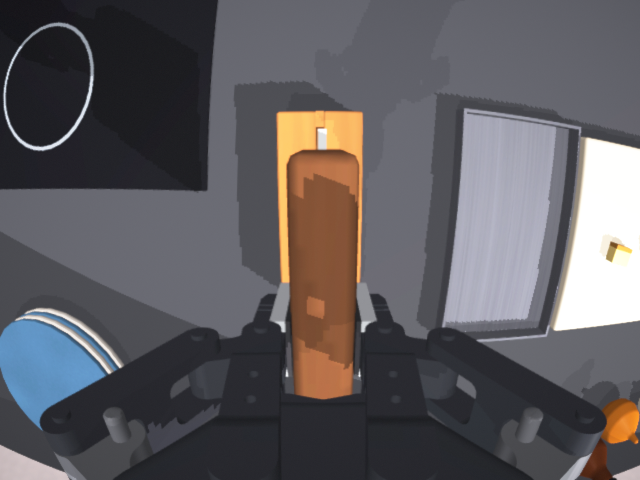

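Scraper is gripped squarely by its handle (cols 290–357), clear of the rest's slot. Next, the sweep.

```bash
python3 - <<'E'
from h import *
q=quat(1.7)
bot.move_linear([.478,-.15,.21],speed=.25,rotation=q)
bot.move_linear([.472,.14,.18],speed=.25)
t=bot.move_linear([.472,.14,.110],speed=.05,until_force=4)
p=bot.read_position();print("touch",t,p,bot.read_ft_force())
z=p[2]+.0015
bot.move_linear([.472,.14,z],speed=.05)
print(bot.read_position(),bot.read_ft_force())
bot.move_linear([.480,-.142,z],speed=.09)
print(bot.read_position(),bot.read_ft_force(),bot.read_gripper_width())
bot.move_linear([.480,-.142,.19],speed=.15)
bot.move_linear([.478,-.02,.25],speed=.2)
cv2.imwrite("pics/top2.png",bot.camera("top")[:,:,::-1])
cv2.imwrite("pics/scene2.png",bot.camera("scene")[:,:,::-1])
cv2.imwrite("pics/w2.png",bot.camera("wrist")[:,:,::-1])
print(bot.search_frame("scene","rind1"),bot.read_clock())
a=cv2.imread("pics/scene2.png")[170:370,130:370]
cv2.imwrite("pics/s2c.png",cv2.resize(a,None,fx=3,fy=3))
E
```

```text
touch True [0.4717 0.14   0.1134] [ 0.0139 -0.5582  3.7611]
[0.4722 0.14   0.1149] [ 0.1273 -0.4561 -0.4417]
[ 0.48   -0.1418  0.1149] [ 0.6584  0.6824 -1.6452] 0.24793394091758256
[{'bbox': [225.0, 279.0, 12.0, 16.4], 'confidence': 0.57}, {'bbox': [227.9, 287.4, 15.7, 15.3], 'confidence': 0.45}] 14.8
```

View pics/s2c.png

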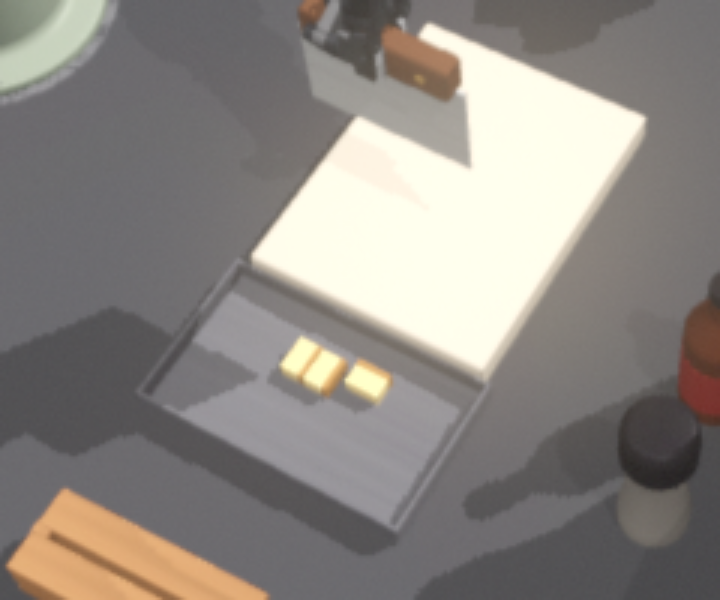

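All three rinds lie in the tin at crop (300–370, 355–380), and the board is clear. Next I get a closer look at the camera.

```bash
python3 - <<'E'
from h import *
import json
print(K["wrist"])
D={}
bot.move_linear([.50,.22,.33],speed=.25,rotation=quat(23.6))
for n,P in (("a",[.50,.22,.33]),("b",[.50,.28,.37])):
    bot.move_linear(P,speed=.2); bot.wait(.2)
    D[n]=[list(map(float,bot.read_position())),list(map(float,bot.read_tool_rot()))]
    cv2.imwrite(f"pics/cam_{n}.png",bot.camera("wrist")[:,:,::-1])
    print(n,[(d["bbox"],d["confidence"]) for d in bot.search_frame("wrist","cam")][:2])
json.dump(D,open("D.json","w")); print(bot.read_clock())
cv2.imwrite("pics/ab.png",np.hstack([cv2.resize(cv2.imread(f"pics/cam_{n}.png"),(400,300)) for n in "ab"]))
E
```

```text
{'mtx': array([[371.6483,   0.    , 322.7219],
       [  0.    , 371.6483, 239.0399],
       [  0.    ,   0.    ,   1.    ]]), 'hand_eye': array([[ 0.0002, -0.9642, -0.2651,  0.0664],
       [ 1.    , -0.0003,  0.0017, -0.0004],
       [-0.0017, -0.2651,  0.9642, -0.1436],
       [ 0.    ,  0.    ,  0.    ,  1.    ]])}
a [([421.7, 285.7, 122.7, 112.7], 0.86), ([83.5, 23.7, 242.7, 223.6], 0.16)]
b [([380.8, 257.5, 100.8, 136.1], 0.84), ([198.2, 312.5, 36.0, 24.3], 0.27)]
17.325
```

View pics/ab.png

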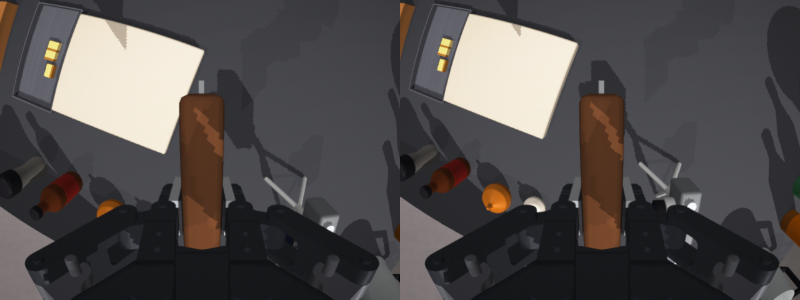

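The gripper hides the lens in this pair of views. I turn the wrist so the camera falls in the open part of the picture.

```bash
python3 - <<'E'
from h import *
import json
D={}
bot.move_linear([.50,.25,.36],speed=.06,rotation=quat(-75))
for n,P in (("c",[.50,.25,.36]),("d",[.48,.19,.34])):
    bot.move_linear(P,speed=.2); bot.wait(.2)
    D[n]=[list(map(float,bot.read_position())),list(map(float,bot.read_tool_rot()))]
    cv2.imwrite(f"pics/cam_{n}.png",bot.camera("wrist")[:,:,::-1])
    print(n,[(d["bbox"],d["confidence"]) for d in bot.search_frame("wrist","cam")][:2])
    D[n].append(bot.search_frame("wrist","cam")[0]["bbox"])
json.dump(D,open("D.json","w")); print(bot.read_clock())
out=[]
for n in "cd":
    im=cv2.imread(f"pics/cam_{n}.png");x,y,w,h=D[n][2];x0=int(max(0,min(x+w/2-80,480)));y0=int(max(0,min(y+h/2-80,320)));print(n,"crop",x0,y0)
    out.append(cv2.resize(im[y0:y0+160,x0:x0+160],(400,400),interpolation=cv2.INTER_CUBIC))
cv2.imwrite("pics/cd.png",np.hstack(out))
E
```

```text
c [([384.0, 0.0, 138.0, 97.6], 0.8)]
d [([421.8, 0.9, 107.6, 59.7], 0.86)]
20.6333
c crop 373 0
d crop 395 0
```

View pics/cd.png

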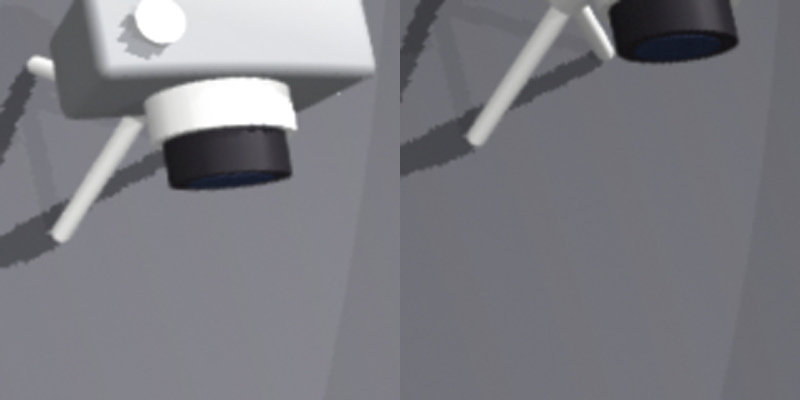

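The left crop shows the camera from above: front top edge (105,72)–(375,70), lens front rim from (168,186) to (292,173). The right crop shows the rim from (212,52) to (338,43).

```bash
python3 - <<'E'
from h import *
import json
D=json.load(open("D.json"));M=K["wrist"]["mtx"];HE=K["wrist"]["hand_eye"];C0={"c":(373,0),"d":(395,0)}
def wray(n,q):
    u=(C0[n][0]+q[0]/2.5-.3-M[0,2])/M[0,0];v=(C0[n][1]+q[1]/2.5-.3-M[1,2])/M[1,1]
    r=np.hypot(u,v);d=np.array([np.sin(r)*u/r,np.sin(r)*v/r,np.cos(r)])
    w=D[n][1];R=Rt.from_quat([w[1],w[2],w[3],w[0]]).as_matrix()
    return np.array(D[n][0])+R@HE[:3,3],R@HE[:3,:3]@d
def wz(n,q,z):
    o,d=wray(n,q);return o+d*(z-o[2])/d[2]
def yaw(a,b):
    e=b-a;return np.degrees(np.arctan2(e[1],e[0])),np.hypot(*e[:2])
for n,l,r,c in (("c",(168,186),(292,173),(230,179.5)),("d",(212,51),(338,43),(275,47))):
    a,b=wz(n,l,.18),wz(n,r,.18);print(n,a,b,"centre",wz(n,c,.18),yaw(a,b))
a,b=wz("c",(105,72),.213),wz("c",(375,70),.213);print("front edge",a,b,yaw(a,b))
(o1,d1),(o2,d2)=wray("c",(230,179.5)),wray("d",(275,47))
s=np.linalg.lstsq(np.c_[d1,-d2],o2-o1,rcond=None)[0];print("tri",o1+s[0]*d1,o2+s[1]*d2)
E
```

```text
c [0.5673 0.4021 0.18  ] [0.6122 0.425  0.18  ] centre [0.5892 0.413  0.18  ] (np.float64(27.060585951303356), np.float64(0.05044860739236518))
d [0.5656 0.4001 0.18  ] [0.6135 0.427  0.18  ] centre [0.5887 0.4127 0.18  ] (np.float64(29.3022175361203), np.float64(0.054939157830553934))
front edge [0.5296 0.4236 0.213 ] [0.6214 0.4645 0.213 ] (np.float64(24.024791012159266), np.float64(0.10053951067906329))
tri [0.5898 0.4136 0.1782] [0.5895 0.4137 0.1782]
```

```bash
python3 - <<'E'
from h import *
yw=23.8;a=np.radians(yw);L=np.array([.5893,.4132,.18]);S=L+.15*np.array([np.sin(a),-np.cos(a),0]);print(S)
q=quat(yw)
bot.move_linear([S[0]-.02,S[1]-.03,.32],speed=.08,rotation=q)
bot.move_linear([S[0],S[1],.2214],speed=.1);bot.wait(.3)
p=np.array(bot.read_position());w=bot.read_tool_rot();R=Rt.from_quat([w[1],w[2],w[3],w[0]]).as_matrix()
print(p,R[:,2],np.degrees(np.arctan2(-R[0,1],R[1,1])),bot.read_gripper_width(),bot.read_joint_positions())
for c in ("top","scene"):cv2.imwrite(f"pics/{c}3.png",bot.camera(c)[:,:,::-1])
print(bot.read_clock())
out=[]
ax=np.array([np.cos(a),np.sin(a),0]);o=np.array([p[0],p[1],p[2]-.0834]);ay=np.array([-np.sin(a),np.cos(a),0])
for c in ("top","scene"):
    im=cv2.imread(f"pics/{c}3.png");ce=proj(c,S).astype(int);x0,y0=ce-50
    cr=cv2.resize(im[y0:y0+100,x0:x0+100],(400,400),interpolation=cv2.INTER_CUBIC)
    for x,z in ((-.07,0),(.07,0),(-.0625,.118),(.0625,.118)):
        for y in ((0,) if z==0 else (-.011,.011)):
            u=(proj(c,o+ax*x+ay*y+[0,0,z])-[x0,y0]+.5)*4;cv2.drawMarker(cr,tuple(u.round().astype(int).tolist()),(0,255,0),cv2.MARKER_CROSS,11,1)
    out.append(cr)
cv2.imwrite("pics/fin.png",np.hstack(out))
E
```

```text
[0.6498 0.276  0.18  ]
[0.65   0.2759 0.2219] [ 0.0007  0.0002 -1.    ] 23.791724538186095 0.24458518147236255 [ 0.297   0.634   0.2778  1.2139 -0.     -0.1183]
24.4
```

View pics/fin.png

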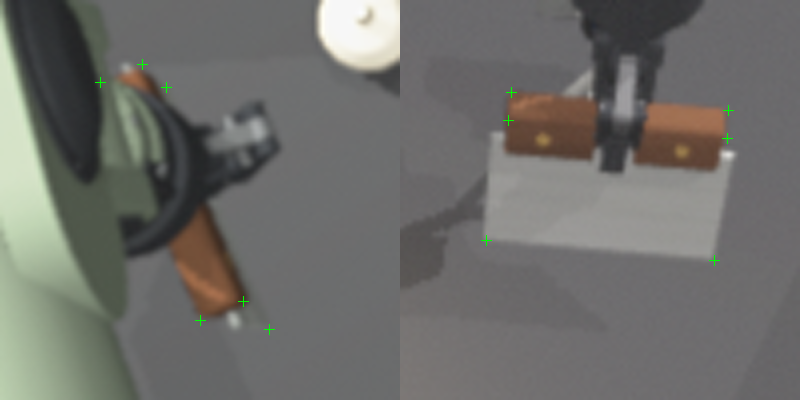

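The scraper's handle ends and blade corners match the predicted points within about 1 px in both views, so I hand it in.

```bash
python3 -c "
from cell import bot
print(bot.close_job())"
```

```text
the job is handed in; nothing more can be done
None
```

I swept all three rinds into the tin with the scraper and handed the job in at about 24 s, with the blade held at my measured spot 15 cm in front of the lens, hanging straight down and within about 2–3 mm of target by the last pictures; the result was not reported back.

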